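# Shim the rocking bench scale

### The arm

A 7-joint arm with a two-finger parallel gripper is mounted at the origin on a cart in front of the work surface, level with it; the furniture and walls round the work are solid. World frame = base frame: x ahead of the robot, y to its left, z up, the work surface at z = 0. Lengths are in m, angles in degrees, forces in N, time in s.
With the tool pointing down it reaches from about 0.425 to 0.975 m from the base axis. Payload 16.7 kg.
Tool frame: the origin (TCP) lies midway between the tips of the shut fingers; the grasp point (between the pads) lies 19 mm behind it; z points along the fingers, y is the line along which they close (so a half turn about z gives the same grasp; the last joint's range is limited). The gripper opens to 85 mm and grips with 20 to 120 N. Pads are 22 mm wide; open, the fingers measure 114 mm over their backs; the gripper's body (76 mm by 85 mm) begins 54 mm behind the grasp point. The pads swing forward as they close: fully open they stand 13 mm farther back than shut.
Start: joints at [-72.451, 24.414, 4.234, 92.017, -1.954, 63.644, -3.845], TCP at [0.297, 0.606, 0.231] pointing down, gripper open.
Joint ranges: [-163.25, 163.25], [-28.42, 122.38], [-70.27, 78.77], [12.13, 141.07], [-58.53, 238.53], [9.26, 117.41], [-156.51, 156.51]. Speed limits (degrees/s): [108.29, 108.29, 136.94, 136.94, 172.46, 172.46, 172.46].

### API

Orientations are given as a 3x3 rotation matrix whose columns are the frame's x, y, z axes.
In Python, from rig import env, viewer, ticket gives the robot as it stands. The module is installed in compiled form; this text tells all that it offers.
- The arm moves only by the tool carry_out, never from a script. Its argument "steps" is a list of rows, each a list of 3 entries, a list of its own where there are three numbers: the shift along the world's x, y, z as a fraction of full scale, then the turn, a rotation vector about the world's x, y, z as a fraction of full scale, then the opening, from 0 (shut) to 1 (fully open). In form: [[[dx, dy, dz], [wx, wy, wz], grip], ...]. A call has 1 to 12 rows; each row is the pose to reach, as a shift and turn from the pose commanded when the call began; what a row does not reach only later rows make up. Full scale, the value 1, is 1000 mm for a shift and 45 degrees for a turn. A row lasts 1/12 s, in which the tool goes at most 41.7 mm and 7.16 degrees, less where a joint would pass 70% of its speed; a pose out of reach is approached as far as the arm can. A call with a number of a shift or a turn outside -1 to 1 is refused whole. A call with a gripper value outside its range is refused whole. The fingers move at their own pace and stop on an object; "grip_force" is the grip in N (left out, the last holds). Time passes only in rows, so rows that repeat a pose let the fingers close. It gives the time, the measured TCP pose, the force, the opening and the grip force at its end, in the units of the state.
- env.observe(): the state, without advancing time (a new reading comes with each control period).
- viewer.grab_frame(name): name is "scene" or "top" or "wrist"; returns (picture, depth): 400x640x3 uint8, red, green, blue; 400x640 float32, m along the optical axis (not along the pixel's ray), 0 where there is no reading.
- viewer.get_calibration(name): a dict with "intrinsics" (3x3 intrinsics, pixels), "D" ([k1, k2, p1, p2, k3] as OpenCV has them; the pictures are not rectified), "R" (3x3) and "t" (3): a world point X has camera coordinates R X + t. Camera axes: x right, y down, z forward; pixel columns grow to the right and rows downward; lengths in m; the calibration is good to about 2 mm. A picture is of the moment at which its call begins: read the wrist's pose just before it. get_calibration takes no time and is no camera call; for the wrist camera it gives the pose at the moment of the call.
- ticket.sign_off(): hands the job in; it is judged then, once.
The state is a dict: "time_s": time; "joints": joint angles; "joint_velocities": joint speeds; "effort": joint torques, N m; "tool_pos": TCP position; "orientation": TCP orientation; "ft_force": force on the tool from outside, world axes, zero at the start; "wrist_torque": the same for the moment, N m; "gripper_width": finger opening in m; "grasp_force": force on a finger pad.
Only numpy, scipy, OpenCV 4.12 (cv2) and the standard library are available. Lean on these libraries where they do the work, as an engineer would, in place of code of your own. Each camera call takes 0.05 s, during which the arm holds its last target. There are 200 camera calls.

### The job

The bench scale rocks because its front-left foot is too short. Push the wedge, thin end first, along the table and under that foot until it is snug and the scale no longer rocks; then press down firmly for a moment (about 12 N) with a fingertip on top of the scale's corner above that foot to show that it stays level, and leave the wedge in place. Only push and press, without undue force: do not grip or lift anything, do not shove the scale along, and leave the other things alone.

Things in the scene. Friction and masses are not known exactly. Their poses are not given: they have to be found in the camera images.
- scale: grey bench scale, loose, about 3 kg; housing 200 (x) x 170 (y) mm, underside 28 mm and top 62 mm above the table; steel plate on it up to 74 mm; display and keys along the front edge (-x). Origin: table level under the centre; x to the rear, y left, z up. Feet: discs of 24 mm diameter at x = +-85, y = +-70 mm. Stands level on three feet; the front-left one is short
- short_foot (a point): centre of the flat underside of the short front-left foot (x = -85, y = +70 mm in the scale's frame), 15 mm inside the left and front faces of the housing. It hangs 6 mm above the table; pressing that corner with about 3 to 6 N tips the scale 0.055 rad, until the foot meets the table
- loose_corner (a point): point on top of the scale's housing straight above the short foot, 62 mm above the table; the place to press. The steel weighing plate, 12 mm higher, begins 41 mm from it toward the rear
- wedge: loose dark rubber wedge like a door stop, 120 g, 120 mm long (x), 50 mm wide (y), flat below; its top slopes from 20 mm at the back face (x = -60) to 2 mm at the tip (x = +60). Origin: centre of the underside; x to the thin tip, z up. Lies left of the scale, tip roughly toward the short foot. Snug when the foot's centre is about 15 mm from the tip; stays where wedged
- wedge_back (a point): centre of the lower edge of the wedge's back face, which is upright, 50 mm wide and 20 mm high; push here
- wedge_tip (a point): centre of the lower edge of the wedge's thin tip
- spool_solder: bystander: small spool of solder, 54 mm diameter, 32 mm high, standing in front of the scale; origin at the centre of its underside
- sanding_block: bystander: dark sanding block 112 x 66 x 36 mm beyond the wedge; origin at the centre of its underside
- wax_bottle: bystander: bottle 52 mm diameter, 125 mm high, in front of the scale at its right; origin at the centre of its underside
Mind the look-alikes: they are no part of the job. Of the things shaped like the wedge, the rubber one is meant.

How it is judged (in metres and radians):
On the way, in this order (a step that is already met when the one before it is completed fails the run):
1. the wedge is pushed under the short foot, thin end first (x of short_foot in the frame of wedge between 0.015 and 0.054 m and y of short_foot in the frame of wedge between -0.028 and 0.028 m), for 0.2 s.
2. a fingertip presses on the corner above the short foot with more than 8 N, and the scale stays level (within 0.012 rad) (contact force between the fingers and scale above 8 N and horizontal distance between the grasp point and loose_corner below 0.035 m and height (world z) of the grasp point above 0.06 m and angle between scale's own z axis and vertical below 0.012 rad and contact force between the fingers and wedge below 0.1 N), for 0.3 s.
At the end, for the whole second after the job is handed in: The short foot stands over the wedge (foot centre 6 to 45 mm from the tip, within 28 mm of its centre line), the scale is level within 0.012 rad (also while its corner was pressed with more than 8 N) and within 15 mm of where it stood, the wedge lies flat on the table, and everything is at rest (all of step 1 and angle between scale's own z axis and vertical below 0.012 rad and angle between wedge's own z axis and vertical below 0.03 rad and height (world z) of wedge below 0.003 m and linear speed of each of wedge, scale below 0.01 m/s and distance of scale from where it was at the start of the episode below 0.015 m); the robot touches nothing.
It fails at once if the wedge is lifted or tipped up (height (world z) of wedge above 0.012 m or angle between wedge's own z axis and vertical above 0.3 rad).
It fails at once if the scale is lifted or shoved along by more than 15 mm (height (world z) of scale above 0.012 m or distance of scale from where it was at the start of the episode above 0.015 m).
It fails at once if the scale is pressed with more than 60 N (contact force between the fingers and scale above 60 N).
It fails at once if a bystander is moved by more than 20 mm (distance of any of spool_solder, sanding_block, wax_bottle from where it was at the start of the episode above 0.02 m).
It fails at once if the wedge is pinched or rammed (more than 35 N between fingers and wedge) (contact force between the fingers and wedge above 35 N).
It also fails if it takes over 45 s, if anything falls off the work surface, if the arm or the gripper's body presses on something with over 40 N, if the wrist force passes 120 N, or if a joint passes its speed limit or range.

## Working session

There is one attempt and no reset: what is moved stays moved. The work goes in short steps, Python scripts to look and compute and a tool call to move; the robot and the scene stay as the last step left them, time stands still between calls to the robot, and variables do not carry over. Pictures are saved under pics/ and viewed, at most 10 in all, crops included, and the job is handed in when it is done.

Besides the shell and the picture viewer there is one more tool, called after "Request:" as name(argument=value, ...) on one line, values as JSON. carry_out: Moves the arm, as the interface text tells. Shift numbers are shares of 1000 mm and turn numbers shares of 45 degrees, none past 1 either way. Its arguments: {"type":"object","properties":{"steps":{"type":"array"},"grip_force":{"type":"number"}},"required":["steps"]}

```bash
mkdir -p pics
cat > h.py <<'E'
import numpy as np, cv2
from rig import env, viewer, ticket
def grab(n,f=None):
    c=viewer.get_calibration(n); p,d=viewer.grab_frame(n)
    if f: cv2.imwrite('pics/'+f,cv2.cvtColor(p,cv2.COLOR_RGB2BGR))
    np.savez('/tmp/'+n,p=p,d=d,**{k:np.array(v) for k,v in c.items()})
    return p,d,c
def ray(c,uv,z):
    K=np.array(c['intrinsics']);D=np.array(c['D'],float);R=np.array(c['R']);t=np.array(c['t'])
    q=cv2.undistortPoints(np.array(uv,float).reshape(-1,1,2),K,D).reshape(-1,2)
    v=np.c_[q,np.ones(len(q))]@R; o=-R.T@t
    return o+v*((z-o[2])/v[:,2])[:,None]
E
python3 - <<'E'
from h import *
s=env.observe();print(s['time_s'],s['tool_pos'],s['orientation'])
grab('top','top1.png');grab('scene','scene1.png')
E
```

```text
0.0 [0.29693369 0.60573511 0.23059979] [[-8.97927581e-01  4.40142979e-01 -4.64744389e-04]
 [ 4.40143212e-01  8.97926795e-01 -1.19359281e-03]
 [-1.08045056e-04 -1.27631399e-03 -9.99999180e-01]]
```

View pics/top1.png

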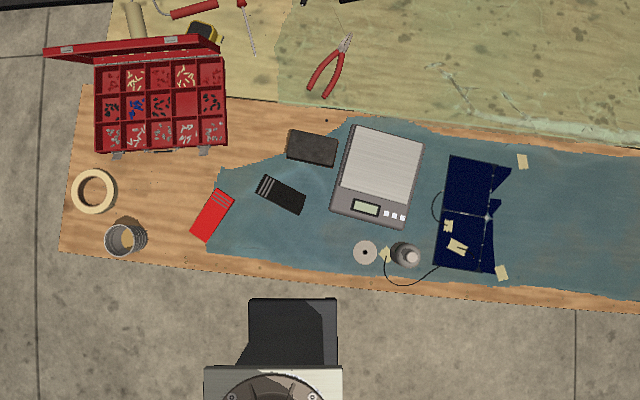

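View pics/scene1.png

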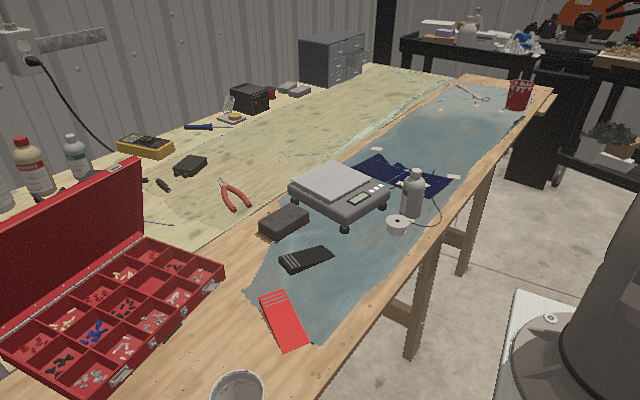

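The top view shows the black rubber wedge at about (281,195), with its ridged thick end on the left and its tip at about (304,206). The scale is centred near (378,176), with its front-left corner at about (331,208). The red wedge at (212,215) is the look-alike, and the sanding block is at (312,148).

Run:
```python
from h import *
T=np.load('/tmp/top.npz');p=T['p'];d=T['d']
print(T['intrinsics'],T['D'],-T['R'].T@T['t'])
cv2.imwrite('pics/c1.png',cv2.resize(cv2.cvtColor(p[110:260,230:430],cv2.COLOR_RGB2BGR),None,fx=4,fy=4,interpolation=cv2.INTER_CUBIC))
# wedge mask
g=p.max(2); m=(g<60).astype(np.uint8); m[:, :245]=0;m[:,315:]=0;m[:168]=0;m[:,:][225:]=0
n,l,st,ce=cv2.connectedComponentsWithStats(m);print(st,ce)
for i in range(1,n):
  if st[i,4]>150:
    c=max(cv2.findContours((l==i).astype(np.uint8),0,2)[0],key=len)
    b=cv2.boxPoints(cv2.minAreaRect(c));print(b,ray(T,b,0.01),d[tuple(np.int32(ce[i])[::-1])])
print('housing corners z=.062',ray(T,[[349,124],[424,139],[405,228],[330,210]],.062))
for v in (180,195,210): print(ray(T,[[281,v]],0))
```

```text
[[430.63140211   0.         324.72265835]
 [  0.         430.63140211 196.32204784]
 [  0.           0.           1.        ]] [-0.10076428  0.          0.          0.          0.        ] [ 0.4836842  -0.10829814  0.9836691 ]
[[     0      0    640    400 255084]
 [   255    174     51     42    916]] [[319.63079613 199.51452071]
 [283.07641921 195.45633188]]
[[254.36969 192.3766 ]
 [264.6125  173.25667]
 [308.29138 196.65608]
 [298.04858 215.77602]] [[ 0.55137995  0.03566589  0.01      ]
 [ 0.59470659  0.01232781  0.01      ]
 [ 0.54047463 -0.08652224  0.01      ]
 [ 0.4974476  -0.06302296  0.01      ]] 0.9710054
housing corners z=.062 [[ 0.69483318 -0.17737873  0.062     ]
 [ 0.66115916 -0.3411661   0.062     ]
 [ 0.46792325 -0.29477891  0.062     ]
 [ 0.50837471 -0.13389825  0.062     ]]
[[ 0.57991759 -0.02403935  0.        ]]
[[ 0.54545978 -0.02389358  0.        ]]
[[ 0.51114548 -0.02372391  0.        ]]
```

View pics/c1.png

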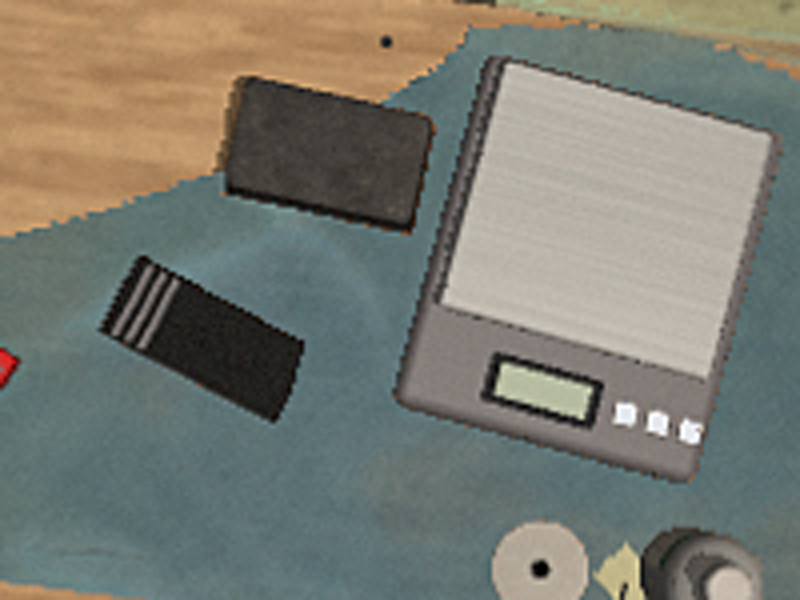

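The crop, at 4x with offset (230,110), shows the wedge's back edge from (140,257) to (101,330) and its tip edge from (304,343) to (276,421). The housing's front-left corner is at (397,400). I'll refine the scale's pose using depth.

Run:
```python
from h import *
T=np.load('/tmp/top.npz');p=T['p'];d=T['d']
def cloud(T):
    d=T['d'];h,w=d.shape
    uv=np.stack(np.meshgrid(np.arange(w),np.arange(h)),-1).reshape(-1,1,2).astype(float)
    q=cv2.undistortPoints(uv,T['intrinsics'],T['D']).reshape(-1,2)
    P=np.c_[q,np.ones(len(q))]*d.reshape(-1,1)
    return ((P-T['t'])@T['R']).reshape(h,w,3)
C=cloud(T);box=lambda x0,x1,y0,y1:(C[...,0]>x0)&(C[...,0]<x1)&(C[...,1]>y0)&(C[...,1]<y1)
z=C[...,2]
print('table z near',np.median(z[215:225,310:325]),np.median(z[215:235,250:280]))
m=box(.45,.72,-.36,-.11)&(z>.05)&(z<.09)
m=cv2.morphologyEx(m.astype(np.uint8),cv2.MORPH_OPEN,np.ones((3,3)))
n,l,st,ce=cv2.connectedComponentsWithStats(m);i=1+st[1:,4].argmax();print(st[i])
c=max(cv2.findContours((l==i).astype(np.uint8),0,2)[0],key=len).reshape(-1,2)
X=ray(T,c,.062)[:,:2]
r=cv2.minAreaRect((X*1000).astype(np.float32));print(r,cv2.boxPoints(r))
hs=z[195:205,340:350];print('housing z',np.median(hs),'plate',np.median(z[150:190,360:400]))
# wedge
b=ray(T,[[265,174.25],[255.25,192.5]],.02);t=ray(T,[[306,195.75],[299,215.25]],.002)
print(b,t,b.mean(0),t.mean(0)); v=(t-b).mean(0);print('len',np.hypot(*v[:2]),'dir',np.degrees(np.arctan2(v[1],v[0])))
# sanding block
m=box(.55,.72,-.14,.05)&(z>.02)&(z<.05);yx=np.argwhere(m)
X=C[m][:,:2]*1000;r=cv2.minAreaRect(X.astype(np.float32));print('block',r,cv2.boxPoints(r))
```

```text
table z near 0.003994708025974138 0.004032556965156648
[ 329  124   97  107 7137]
((579.59619140625, -236.5333709716797), (169.9039306640625, 199.64251708984375), 73.83538055419922) [[ 460.07083 -290.3368 ]
 [ 651.8206  -345.91687]
 [ 699.1216  -182.72995]
 [ 507.37177 -127.14987]]
housing z 0.06276843075921976 plate 0.07484178863020112
[[0.59131097 0.01021787 0.02      ]
 [0.55038761 0.03220663 0.02      ]] [[ 0.54306403 -0.08113067  0.002     ]
 [ 0.49873648 -0.06482621  0.002     ]] [0.57084929 0.02121225 0.02      ] [ 0.52090026 -0.07297844  0.002     ]
len 0.1066151582116828 dir -117.93687173109517
block ((628.5384521484375, -44.715850830078125), (109.45836639404297, 204.9848175048828), 21.88497543334961) [[ 539.54987    29.990343]
 [ 615.95685  -160.22205 ]
 [ 717.52704  -119.42204 ]
 [ 641.12006    70.790344]]
```

Run:
```python
from h import *
for nm in('top','scene'):
    T=np.load(f'/tmp/{nm}.npz');d=T['d'];h,w=d.shape
    uv=np.stack(np.meshgrid(np.arange(w),np.arange(h)),-1).reshape(-1,1,2).astype(float)
    q=cv2.undistortPoints(uv,T['intrinsics'],T['D']).reshape(-1,2)
    C=((np.c_[q,np.ones(len(q))]*d.reshape(-1,1)-T['t'])@T['R']).reshape(-1,3)
    a=np.array([.5709,.0212]);v=np.array([-.4685,-.8835]);n=np.array([-v[1],v[0]])
    s=(C[:,:2]-a)@v;o=(C[:,:2]-a)@n
    for k in np.arange(-.03,.14,.01):
        mm=(s>k)&(s<k+.01)&(abs(o)<.015)&(C[:,2]<.1); print(round(k+.005,3),mm.sum(),np.round(np.median(C[mm,2])*1000,1),end=' | ')
    print()
T=np.load('/tmp/top.npz');S=np.load('/tmp/scene.npz')
cv2.imwrite('pics/c2.png',cv2.resize(cv2.cvtColor(S['p'][190:370,220:400],cv2.COLOR_RGB2BGR),None,fx=3.3,fy=3.3,interpolation=cv2.INTER_CUBIC))
```

```text
-0.025 59 4.1 | -0.015 57 5.3 | -0.005 41 18.1 | 0.005 62 19.5 | 0.015 58 17.9 | 0.025 61 16.7 | 0.035 60 15.2 | 0.045 60 13.9 | 0.055 61 12.6 | 0.065 58 10.4 | 0.075 58 9.1 | 0.085 58 7.4 | 0.095 56 6.0 | 0.105 60 4.7 | 0.115 60 4.2 | 0.125 60 4.2 | 0.135 58 4.0 | 
-0.025 50 3.2 | -0.015 48 3.5 | -0.005 81 7.5 | 0.005 44 18.9 | 0.015 46 17.3 | 0.025 43 15.8 | 0.035 41 14.2 | 0.045 43 12.7 | 0.055 38 11.0 | 0.065 42 9.1 | 0.075 40 7.9 | 0.085 40 6.2 | 0.095 37 4.9 | 0.105 41 3.0 | 0.115 41 2.9 | 0.125 42 2.7 | 0.135 37 2.9 |
```

View pics/c2.png

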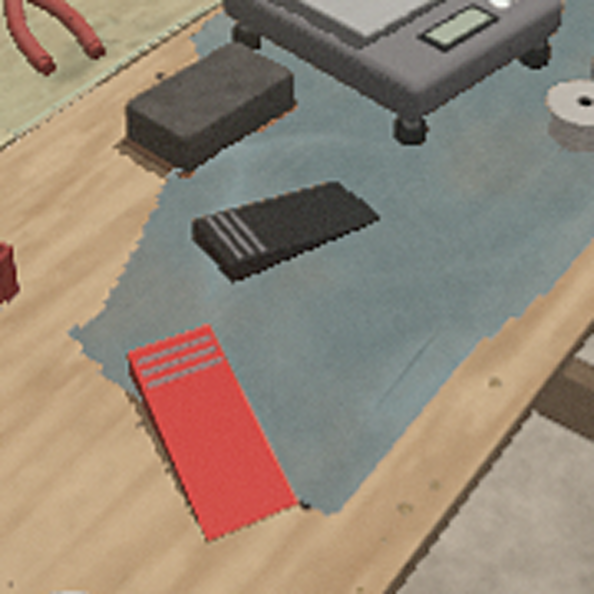

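The profile confirms the wedge: its thick back is at the ridged end, and the mat hides the last ~12 mm of its tip. The wedge heads at -118° and needs about +12° of turn on the way in. I'll push it with both slightly open fingers flat on the back face. First I move over.

Request:
carry_out(steps=[[[0.22, -0.44, 0], [0, 0, -1], 0.2], [[0.22, -0.44, 0], [0, 0, -1], 0.2], [[0.22, -0.44, 0], [0, 0, -1], 0.2], [[0.22, -0.44, 0], [0, 0, -1], 0.2], [[0.22, -0.44, 0], [0, 0, -1], 0.2], [[0.22, -0.44, 0], [0, 0, -1], 0.2], [[0.22, -0.44, 0], [0, 0, -1], 0.2], [[0.22, -0.44, 0], [0, 0, -1], 0.2], [[0.22, -0.44, 0], [0, 0, -1], 0.2], [[0.22, -0.44, 0], [0, 0, -1], 0.2], [[0.22, -0.44, 0], [0, 0, -1], 0.2], [[0.22, -0.44, 0], [0, 0, -1], 0.2]])

```text
time_s: 1.1
tool_pos: [0.5179, 0.1629, 0.2314]
orientation: [[-0.322, 0.947, 0.0], [0.947, 0.322, -0.0], [-0.0, 0.0, -1.0]]
ft_force: [-0.1, 0.3, -0.1]
gripper_width: 0.0167
grasp_force: 0.0
```

Request:
carry_out(steps=[[[0.064, -0.121, -0.131], [0, 0, -1], 0.2], [[0.064, -0.121, -0.131], [0, 0, -1], 0.2], [[0.064, -0.121, -0.131], [0, 0, -1], 0.2], [[0.064, -0.121, -0.131], [0, 0, -1], 0.2], [[0.064, -0.121, -0.131], [0, 0, -1], 0.2], [[0.064, -0.121, -0.131], [0, 0, -1], 0.2], [[0.064, -0.121, -0.131], [0, 0, -1], 0.2], [[0.064, -0.121, -0.131], [0, 0, -1], 0.2], [[0.064, -0.121, -0.131], [0, 0, -1], 0.2], [[0.064, -0.121, -0.131], [0, 0, -1], 0.2]])

```text
time_s: 1.93
tool_pos: [0.5811, 0.0454, 0.1004]
orientation: [[0.438, 0.899, 0.0], [0.899, -0.438, 0.0], [0.0, -0.0, -1.0]]
ft_force: [1.0, 1.2, 0.0]
gripper_width: 0.0172
grasp_force: 0.0
```

Run:
```python
from h import *
s=env.observe();print(s['time_s'],s['tool_pos'],s['orientation'][:,0],s['joints'])
grab('wrist','w1.png')
```

```text
1.9333 [0.58108344 0.04540771 0.10041373] [4.38014596e-01 8.98967821e-01 2.63219965e-04] [-36.36044656  27.96411187  33.05708477 111.96406356 -20.8554784
  45.98326415 -17.61989969]
```

View pics/w1.png

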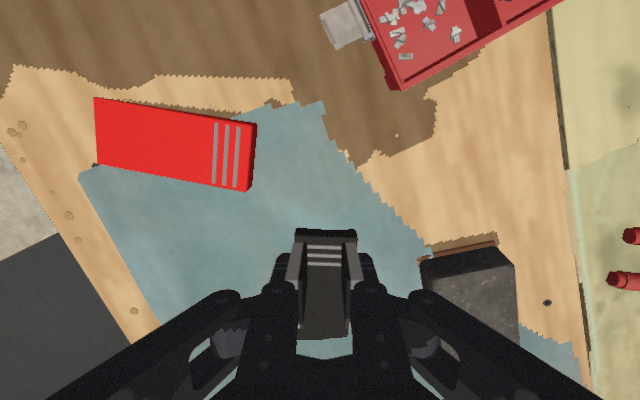

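The wrist view shows the wedge's back top edge at about (295–357, 231), centred between the fingers. The red wedge is well clear and the sanding block is to the right.

Run:
```python
from h import *
T=np.load('/tmp/wrist.npz')
b=ray(T,[[295,230],[357,231]],.02);print(b,b.mean(0));v=b[1]-b[0];print(np.degrees(np.arctan2(v[1],v[0])),np.hypot(*v[:2]))
tcp=np.array([.5811,.0454]);x=np.array([.438,.899]);print('tcp ahead along toolx of back',(tcp-b.mean(0)[:2])@x)
print(ray(T,[[245,191],[255,123]],.02))
```

```text
[[0.55340997 0.03779634 0.02      ]
 [0.59577747 0.01621194 0.02      ]] [0.57459372 0.02700414 0.02      ]
-26.996862355293693 0.04754883645319246
tcp ahead along toolx of back 0.019387632214481334
[[0.53469884 0.08147681 0.02      ]
 [0.5655765  0.12065969 0.02      ]]
```

Request:
carry_out(steps=[[[0.006, 0.006, 0], [0, 0, -0.03], 0.2], [[0.006, 0.006, -0.03], [0, 0, -0.03], 0.2], [[0.006, 0.006, -0.06], [0, 0, -0.03], 0.2], [[0.006, 0.006, -0.08], [0, 0, -0.03], 0.2], [[0.006, 0.006, -0.092], [0, 0, -0.03], 0.2], [[0.006, 0.006, -0.092], [0, 0, -0.03], 0.2], [[0.006, 0.006, -0.092], [0, 0, -0.03], 0.2]])

```text
time_s: 2.57
tool_pos: [0.5872, 0.0509, 0.0087]
orientation: [[0.461, 0.887, -0.0], [0.887, -0.461, -0.0], [-0.0, -0.0, -1.0]]
ft_force: [0.6, -0.1, 0.5]
gripper_width: 0.017
grasp_force: 0.0
```

Request:
carry_out(steps=[[[-0.003, -0.006, 0], [0, 0, 0], 0.2], [[-0.006, -0.012, 0], [0, 0, 0], 0.2], [[-0.008, -0.015, 0], [0, 0, 0], 0.2], [[-0.009, -0.018, 0], [0, 0, 0], 0.2], [[-0.012, -0.023, 0], [0, 0, 0.01], 0.2], [[-0.014, -0.028, 0], [0, 0, 0.03], 0.2], [[-0.016, -0.033, 0], [0, 0, 0.05], 0.2], [[-0.018, -0.038, 0], [0, 0, 0.07], 0.2], [[-0.02, -0.043, 0], [0, 0, 0.09], 0.2], [[-0.022, -0.048, 0], [0, 0, 0.11], 0.2], [[-0.024, -0.053, 0], [0, 0, 0.14], 0.2], [[-0.026, -0.057, 0], [0, 0, 0.16], 0.2]])

```text
time_s: 3.57
tool_pos: [0.5609, -0.0067, 0.0083]
orientation: [[0.345, 0.939, -0.0], [0.939, -0.345, -0.0], [-0.0, -0.0, -1.0]]
ft_force: [0.6, 1.1, 1.0]
gripper_width: 0.0169
grasp_force: 0.5
```

Run:
```python
from h import *
s=env.observe();print(s['time_s'],s['tool_pos'],s['orientation'][:,0],s['ft_force'])
grab('scene','s2.png');p,d,c=grab('top')
cv2.imwrite('pics/t2.png',cv2.resize(cv2.cvtColor(p[140:240,230:390],cv2.COLOR_RGB2BGR),None,fx=5,fy=5,interpolation=cv2.INTER_CUBIC))
```

```text
3.5667 [ 0.5608718  -0.00669355  0.00826312] [ 3.44818391e-01  9.38669412e-01 -1.14733831e-04] [0.62902486 1.10152289 1.02107944]
```

View pics/t2.png

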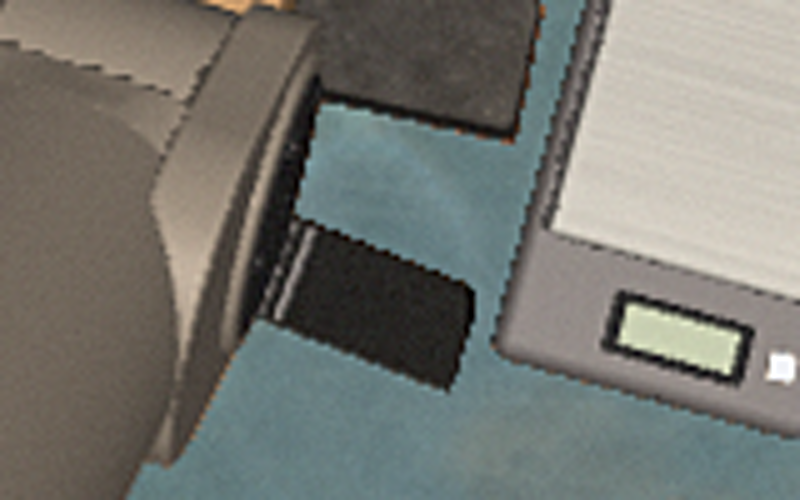

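The top crop, at 5x with offset (230,140), shows the wedge's visible tip corners at (472,287) and (450,390). Its long edges run back to (315,228) and (265,320), so it has followed the turn.

Run:
```python
from h import *
T=np.load('/tmp/top.npz')
f=lambda P:np.array(P)/5+[230,140]-0.4
# heights along the wedge: visible front ~.004, back near ridges ~.017
t=ray(T,f([[472,287],[450,390]]),.004);b=ray(T,f([[315,228],[265,320]]),.017)
for i in(0,1):
  v=(t-b)[i];print(np.degrees(np.arctan2(v[1],v[0])))
v=(t-b).mean(0)[:2];v/=np.hypot(*v);foot=np.array([.5175,-.1456])
m=t.mean(0)[:2];print('visible tip',m,'dir',np.degrees(np.arctan2(v[1],v[0])))
w=foot-m;n=np.array([-v[1],v[0]]);print('foot ahead of visible tip',w@v,'lat',w@n)
s=env.observe();x=s['orientation'][:,0];b0=s['tool_pos'][:2]-.011*x[:2];tp=b0-.12*x[:2]
print('from tool: back',b0,'tip',tp,'foot',(foot-tp)@(-x[:2]))
```

```text
-110.61113869335279
-111.19356936070608
visible tip [ 0.51629368 -0.11691985] dir -110.92611669871506
foot ahead of visible tip 0.026357605006482505 lat 0.011370267040361712
from tool: back [ 0.5568597  -0.01733525] tip [ 0.51524707 -0.12988918] foot 0.013954702073417705
```

Request:
carry_out(steps=[[[-0.001, -0.003, 0], [0, 0, 0.025], 0.2], [[-0.002, -0.006, 0], [0, 0, 0.05], 0.2], [[-0.003, -0.009, 0], [0, 0, 0.07], 0.2], [[-0.005, -0.012, 0], [0, 0, 0.09], 0.2], [[-0.006, -0.015, 0], [0, 0, 0.09], 0.2], [[-0.007, -0.017, 0], [0, 0, 0.09], 0.2], [[-0.008, -0.02, 0], [0, 0, 0.09], 0.2], [[-0.009, -0.022, 0], [0, 0, 0.09], 0.2], [[-0.009, -0.023, 0], [0, 0, 0.09], 0.2]])

```text
time_s: 4.42
tool_pos: [0.5519, -0.0294, 0.0083]
orientation: [[0.28, 0.96, -0.0], [0.96, -0.28, -0.0], [-0.0, -0.0, -1.0]]
ft_force: [-0.3, -0.3, -1.0]
gripper_width: 0.0172
grasp_force: 0.3
```

Run:
```python
from h import *
p,d,c=grab('top')
s=env.observe();print(s['ft_force'],s['tool_pos'])
cv2.imwrite('pics/t3.png',cv2.resize(cv2.cvtColor(p[140:240,230:390],cv2.COLOR_RGB2BGR),None,fx=5,fy=5,interpolation=cv2.INTER_CUBIC))
foot=np.array([.5175,-.1456])
x=s['orientation'][:,0];b0=s['tool_pos'][:2]-.011*x[:2];tp=b0-.12*x[:2]
print('foot from tip (neg=inside)',(foot-tp)@(-x[:2]),np.degrees(np.arctan2(-x[1],-x[0])))
```

```text
[ 0.18358203 -0.28228108 -0.54032854] [ 0.55201218 -0.02939597  0.00831716]
foot from tip (neg=inside) -0.009780869311863921 -106.24616063576251
```

View pics/t3.png

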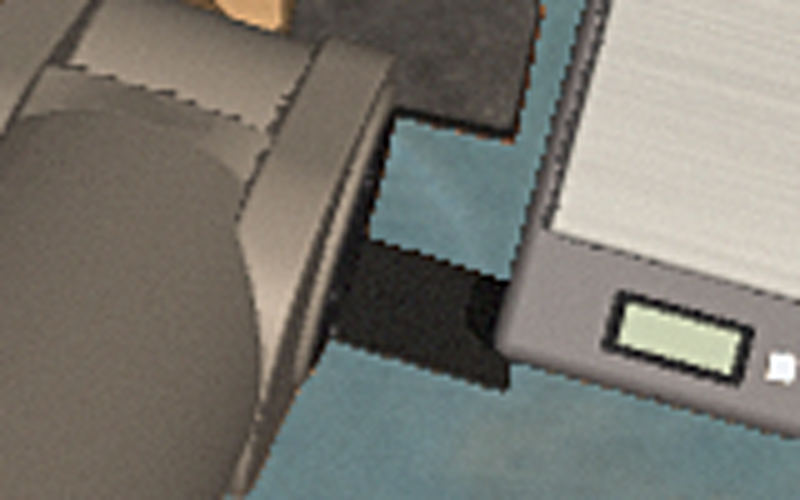

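The wedge is aligned: its lower edge, from (335,340) to (505,388), pokes just past the scale's front edge, and its tip is already under the housing. By tool position the foot is about 10 mm in, so I'll creep in and watch the force.

Request:
carry_out(steps=[[[-0.0003, -0.001, 0], [0, 0, 0], 0.2], [[-0.0006, -0.002, 0], [0, 0, 0], 0.2], [[-0.0008, -0.003, 0], [0, 0, 0], 0.2], [[-0.001, -0.004, 0], [0, 0, 0], 0.2], [[-0.0012, -0.0045, 0], [0, 0, 0], 0.2], [[-0.0012, -0.0045, 0], [0, 0, 0], 0.2]])

```text
time_s: 4.97
tool_pos: [0.5509, -0.0336, 0.0083]
orientation: [[0.279, 0.96, 0.0], [0.96, -0.279, -0.0], [-0.0, 0.0, -1.0]]
ft_force: [0.5, -0.6, 0.5]
gripper_width: 0.0172
grasp_force: 0.0
```

Request:
carry_out(steps=[[[-0.0003, -0.001, 0], [0, 0, 0], 0.2], [[-0.0006, -0.002, 0], [0, 0, 0], 0.2], [[-0.0008, -0.003, 0], [0, 0, 0], 0.2], [[-0.0008, -0.003, 0], [0, 0, 0], 0.2]])

```text
time_s: 5.3
tool_pos: [0.5501, -0.0364, 0.0083]
orientation: [[0.279, 0.96, -0.0], [0.96, -0.279, 0.0], [0.0, -0.0, -1.0]]
ft_force: [0.1, 1.5, 0.0]
gripper_width: 0.0168
grasp_force: 0.7
```

Request:
carry_out(steps=[[[-0.0003, -0.001, 0], [0, 0, 0], 0.2], [[-0.0006, -0.002, 0], [0, 0, 0], 0.2], [[-0.0006, -0.002, 0], [0, 0, 0], 0.2]])

```text
time_s: 5.55
tool_pos: [0.5498, -0.0377, 0.0083]
orientation: [[0.279, 0.96, 0.0], [0.96, -0.279, 0.001], [0.001, -0.0, -1.0]]
ft_force: [2.0, 7.2, -1.1]
gripper_width: 0.017
grasp_force: 3.3
```

Run:
```python
from h import *
p,d,c=grab('scene')
s=env.observe();print(s['ft_force'],s['tool_pos'])
cv2.imwrite('pics/s4.png',cv2.resize(cv2.cvtColor(p[190:270,270:400],cv2.COLOR_RGB2BGR),None,fx=6,fy=6,interpolation=cv2.INTER_CUBIC))
```

```text
[ 0.664746    6.90288448 -1.00940596] [ 0.54975007 -0.0376531   0.00832187]
```

View pics/s4.png

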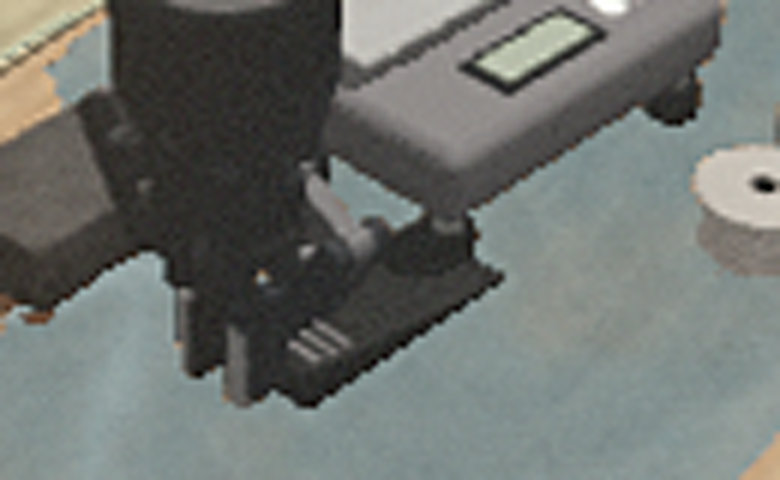

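The scene crop shows the short foot at about (435,245) resting on the wedge's thin part, with force rising to 7 N. I'll nudge slightly more, then back off and rise.

Request:
carry_out(steps=[[[-0.0002, -0.0007, 0], [0, 0, 0], 0.2], [[-0.0003, -0.001, 0], [0, 0, 0], 0.2], [[-0.0003, -0.001, 0], [0, 0, 0], 0.2]])

```text
time_s: 5.85
tool_pos: [0.5497, -0.0379, 0.0084]
orientation: [[0.278, 0.961, 0.0], [0.961, -0.278, 0.002], [0.002, 0.0, -1.0]]
ft_force: [2.6, 9.8, -0.6]
gripper_width: 0.0169
grasp_force: 5.1
```

Request:
carry_out(steps=[[[0.003, 0.01, 0], [0, 0, 0], 0.2], [[0.006, 0.02, 0], [0, 0, 0], 0.2], [[0.007, 0.025, 0.03], [0, 0, 0], 0.2], [[0.007, 0.025, 0.07], [0, 0, 0], 0], [[0.007, 0.025, 0.11], [0, 0, 0], 0], [[0.007, 0.025, 0.14], [0, 0, 0], 0], [[-0.01, -0.01, 0.14], [0, 0, 0], 0], [[-0.02, -0.04, 0.14], [0, 0, 0], 0], [[-0.03, -0.08, 0.14], [0, 0, 0], 0], [[-0.032, -0.107, 0.14], [0, 0, 0], 0], [[-0.032, -0.107, 0.14], [0, 0, 0], 0], [[-0.032, -0.107, 0.14], [0, 0, 0], 0]])

```text
time_s: 6.85
tool_pos: [0.5171, -0.1476, 0.1485]
orientation: [[0.282, 0.959, 0.0], [0.959, -0.282, -0.0], [-0.0, 0.0, -1.0]]
ft_force: [0.2, 0.4, -0.1]
gripper_width: -0.0
grasp_force: 0.0
```

Run:
```python
from h import *
s=env.observe();print(s['ft_force'],s['tool_pos'],s['orientation'][:,0],s['gripper_width'])
```

```text
[ 0.22581207  0.41734453 -0.09517168] [ 0.51708797 -0.1476082   0.1484611 ] [ 2.81992942e-01  9.59416419e-01 -3.39488845e-04] -4.49729668040821e-05
```

Request:
carry_out(steps=[[[0, 0.002, -0.03], [0, 0, 0], 0], [[0, 0.002, -0.06], [0, 0, 0], 0], [[0, 0.002, -0.075], [0, 0, 0], 0], [[0, 0.002, -0.08], [0, 0, 0], 0], [[0, 0.002, -0.083], [0, 0, 0], 0], [[0, 0.002, -0.084], [0, 0, 0], 0], [[0, 0.002, -0.085], [0, 0, 0], 0], [[0, 0.002, -0.085], [0, 0, 0], 0]])

```text
time_s: 7.52
tool_pos: [0.5179, -0.1443, 0.0641]
orientation: [[0.279, 0.96, 0.001], [0.96, -0.279, 0.0], [0.0, 0.001, -1.0]]
ft_force: [-1.6, 0.5, 0.8]
gripper_width: 0.0001
grasp_force: 0.0
```

Request:
carry_out(steps=[[[0, 0, -0.0007], [0, 0, 0], 0], [[0, 0, -0.0014], [0, 0, 0], 0], [[0, 0, -0.002], [0, 0, 0], 0], [[0, 0, -0.002], [0, 0, 0], 0]])

```text
time_s: 7.85
tool_pos: [0.5176, -0.1444, 0.062]
orientation: [[0.279, 0.96, 0.001], [0.96, -0.279, 0.001], [0.001, 0.001, -1.0]]
ft_force: [-3.0, 2.1, 12.9]
gripper_width: 0.0001
grasp_force: 6.3
```

Request:
carry_out(steps=[[[0, 0, 0], [0, 0, 0], 0], [[0, 0, 0], [0, 0, 0], 0], [[0, 0, 0], [0, 0, 0], 0], [[0, 0, 0], [0, 0, 0], 0], [[0, 0, 0], [0, 0, 0], 0], [[0, 0, 0], [0, 0, 0], 0]])

```text
time_s: 8.35
tool_pos: [0.5176, -0.1444, 0.062]
orientation: [[0.279, 0.96, 0.001], [0.96, -0.279, 0.0], [0.001, 0.001, -1.0]]
ft_force: [-2.5, 1.7, 13.5]
gripper_width: 0.0004
grasp_force: 6.4
```

Request:
carry_out(steps=[[[0, 0, 0.005], [0, 0, 0], 0], [[0, 0, 0.03], [0, 0, 0], 0], [[0, 0, 0.06], [0, 0, 0], 0], [[0, 0, 0.1], [0, 0, 0], 0], [[0, 0.03, 0.14], [0, 0, 0], 0], [[0, 0.07, 0.18], [0, 0, 0], 0], [[0, 0.11, 0.2], [0, 0, 0], 0], [[0, 0.15, 0.2], [0, 0, 0], 0], [[0, 0.19, 0.2], [0, 0, 0], 0], [[0, 0.22, 0.2], [0, 0, 0], 0], [[0, 0.22, 0.2], [0, 0, 0], 0], [[0, 0.22, 0.2], [0, 0, 0], 0]])

```text
time_s: 9.35
tool_pos: [0.517, 0.0791, 0.2616]
orientation: [[0.274, 0.962, 0.0], [0.962, -0.274, 0.001], [0.001, -0.0, -1.0]]
ft_force: [-0.1, -0.0, 0.4]
gripper_width: -0.0
grasp_force: 0.0
```

Run:
```python
from h import *
p,d,c=grab('scene');q,d2,c2=grab('top')
a=cv2.resize(p[190:270,270:400],None,fx=5,fy=5,interpolation=cv2.INTER_CUBIC)[:400,:400]
b=cv2.resize(q[140:240,250:350],None,fx=4,fy=4,interpolation=cv2.INTER_CUBIC)
cv2.imwrite('pics/f.png',cv2.cvtColor(np.hstack([a,b]),cv2.COLOR_RGB2BGR))
T=np.load('/tmp/top.npz');h,w=d2.shape
uv=np.stack(np.meshgrid(np.arange(w),np.arange(h)),-1).reshape(-1,1,2).astype(float)
k=cv2.undistortPoints(uv,T['intrinsics'],T['D']).reshape(-1,2)
C=((np.c_[k,np.ones(len(k))]*d2.reshape(-1,1)-T['t'])@T['R']).reshape(h,w,3)
P=C[145:185,360:400].reshape(-1,3);co=np.linalg.lstsq(np.c_[P[:,:2],np.ones(len(P))],P[:,2],rcond=None)[0];print('tilt',co[:2])
m=(C[...,0]>.45)&(C[...,0]<.72)&(C[...,1]>-.36)&(C[...,1]<-.11)&(C[...,2]>.05)&(C[...,2]<.09)
m=cv2.morphologyEx(m.astype(np.uint8),cv2.MORPH_OPEN,np.ones((3,3)))
c=max(cv2.findContours(m,0,2)[0],key=len).reshape(-1,2)
print(cv2.minAreaRect((ray(T,c,.062)[:,:2]*1000).astype(np.float32)))
```

```text
tilt [-0.55202617  0.60865644]
((579.6469116210938, -236.50350952148438), (169.88858032226562, 199.61651611328125), 73.7990493774414)
```

View pics/f.png

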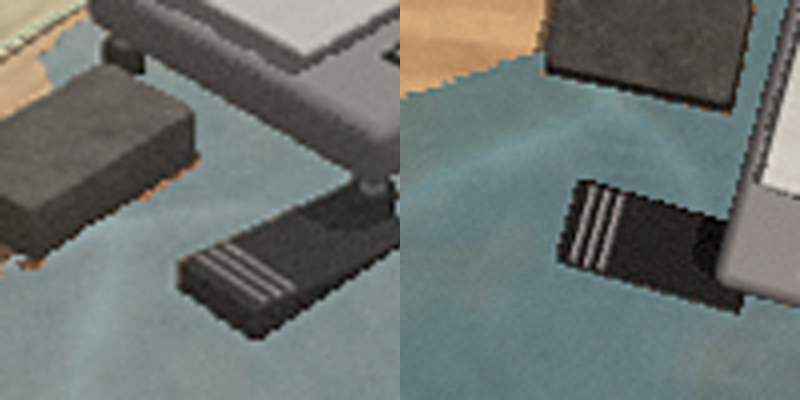

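The scale hasn't moved: its outline matches the first measurement to within 0.1 mm. The foot (left half, about (370,190)) stands on the wedge, which lies flat with its back edge at about (558–580, 180–265) in the right half. The tilt fit is implausible, most likely because the arm is in the depth picture, so I'm disregarding it. The corner held at 62 mm under 13 N.

```bash
python3 -c "
from rig import ticket
print(ticket.sign_off())"
```

```text
the job is handed in; nothing more can be done
None
```

The wedge is snug under the short front-left foot, the corner above it held at 62 mm under a press of about 13 N with the scale unmoved, and the job is handed in; no verdict was returned, and I got no usable direct tilt reading.

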